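Line up the impact sockets on the bench shelf

ROBOT

A 6-joint arm with a two-finger parallel gripper is mounted at the origin on the work surface. World frame = base frame: x ahead of the robot, y to its left, z up, the work surface at z = 0. Lengths are in m, angles in rad, forces in N, time in s.
With the tool pointing down it reaches from about 0.225 to 0.725 m from the base axis. Payload 3.1 kg.
Tool frame: the origin (TCP) lies between the finger pads; the fingertips stand tip_extent ahead of it and the grasp point (between the pads) lies 3 mm ahead of it (tip_extent is the distance from the TCP to the fingertips, in m); z points along the fingers, y is the line along which they close (so a half turn about z gives the same grasp; the last joint's range is limited). The gripper opens to 85 mm and grips with 20 to 120 N. Pads are 22 mm wide; open, the fingers measure 114 mm over their backs; the gripper's body (76 mm by 85 mm) begins 54 mm behind the grasp point. The pads swing forward as they close: fully open they stand 13 mm farther back than shut.
Start: joints at [-1.278, 0.048, 0.099, 1.622, 0, 1.443], TCP at [0.214, -0.479, 0.253] pointing down, gripper open.
Joint ranges: [-2.91, 2.91], [-0.99, 1.94], [-1.21, 1.42], [-2.12, 2.29], [-1.49, 1.47], [-3.14, 3.14]. Speed limits (rad/s): [2.79, 2.79, 3.14, 3.14, 3.14, 3.14].

INTERFACE

Orientations are given as a unit quaternion [x, y, z, w].
In Python, from workcell import read_state, snapshot, camera_params, finish_job, tip_extent gives the robot as it stands. The module is installed in compiled form; this text tells all that it offers.
- The arm moves only by the tool move_arm, never from a script. Its argument "commands" is a list of rows, each an object of numbers: "wx", "wy", "wz": the turn, a rotation vector about the tool's x, y, z in rad; "tx", "ty", "tz": the shift along the tool's x, y, z in m; "jaw": the closure, from -1 (fully open) to 1 (shut). A call has 1 to 8 rows; each row shifts and turns the commanded pose from where the row before left it, along the tool's axes as they then stand; what a row does not reach is not made up. A row lasts 1/10 s, in which the tool goes at most 50 mm and 8.59 degrees, less where a joint would pass 70% of its speed; a pose out of reach is approached as far as the arm can. A call is refused whole if a number of a shift passes 0.05 or a number of a turn 0.15, either way. A call with a gripper value outside its range is refused whole. The fingers move at their own pace and stop on an object; the grip force is fixed at half the most. Time passes only in rows, so rows that do not move let the fingers close. It gives the time, the measured TCP pose, the force, the opening and the grip force at its end, in the units of the state.
- read_state(): the state, without advancing time (a new reading comes with each control period).
- snapshot(name): name is "scene" or "top" or "wrist"; returns the picture (400x640x3 uint8, blue, green, red); there is no depth.
- camera_params(name): a dict with "mtx" (3x3 intrinsics, pixels), "xyz" and "rotation" of the camera in the world. Camera axes: x right, y down, z forward; pixel columns grow to the right and rows downward; lengths in m; the calibration is good to about 2 mm. A picture is of the moment at which its call begins: read the wrist's pose just before it. camera_params takes no time and is no camera call; for the wrist camera it gives the pose at the moment of the call.
- finish_job(): hands the job in; it is judged then, once.
The state is a dict: "clock": time; "qpos": joint angles; "qd": joint speeds; "joint_torque": joint torques, N m; "tcp_pos": TCP position; "tool_rot": TCP orientation; "force": force on the tool from outside, world axes, zero at the start; "moment": the same for the moment, N m; "gripper_width": finger opening in m; "finger_force": force on a finger pad.
Only numpy, scipy, OpenCV 4.12 (cv2) and the standard library are available. Lean on these libraries where they do the work, as an engineer would, in place of code of your own. Each camera call takes 0.05 s, during which the arm holds its last target. There are 200 camera calls.

TASK

Stand the three impact sockets on the green bench shelf in one straight row along its middle, in order of size: the largest against the fixed end plate, then the medium, the smallest last. Then slide the keeper up until the whole row is closed, every socket touching the next, and let go. Leave the spray can, the piston and the wrench where they are.

Things in the scene. Friction and masses are not known exactly. Their poses are not given: they have to be found in the camera images.
- shelf: low green steel bench shelf, fixed, 76 mm deep (x), 290 mm long (y). Origin under its centre at bench level; z up. Its deck, where sockets stand, is 40 mm above the origin. Front and rear lips rise 8 mm above the deck, inner faces at x = -31 and +31 mm. A fixed end plate, 50 mm high above the deck, closes the +y end. The middle line of the row is x = 0.
- stop_face (a point): point on the end plate's inner face at deck level, on the middle line (shelf x = 0, y = +135 mm, z = 40 mm). Axes as the shelf's: the row extends from it towards -y.
- keeper (a joint): position in m of the keeper, an aluminium end stop sliding along the shelf: 0 is furthest from the end plate (face-to-plate gap 210 mm), growing towards the plate, at most 0.14; gap = 0.210 - value. It stays where it is left and slides with about 2 N; pushing sockets along adds their friction on the deck, up to about 12 N for all three.
- keeper_face (a point): point on the keeper's flat row-side face at deck level, on the middle line; axes as the shelf's. The face plate is 56 mm wide, 6 mm thick, 45 mm high; a 9 mm high foot runs 48 mm back (-y) from the face.
- keeper_grip (a point): grip point of the keeper's upright black handle, 32 mm behind (-y) the face and 60 mm above the deck; the handle is 20 mm wide in shelf x, 16 mm in shelf y, its top 11 mm above this point.
- socket_large: large deep impact socket: dark steel upright cylinder, 50 mm diameter, 80 mm high, open mouth up, about 0.6 kg, standing on the bench. Origin at the centre of its underside, z up along its axis.
- socket_medium: medium deep impact socket: as the large one, 40 mm diameter, 80 mm high, about 0.38 kg. Origin at the centre of its underside.
- socket_small: small deep impact socket: as the large one, 30 mm diameter, 80 mm high, about 0.22 kg. Origin at the centre of its underside.
- spray_can: bystander: aerosol can with paper label, 54 mm diameter, 170 mm high, standing on the bench; origin at the centre of its underside.
- piston: bystander: bare aluminium engine piston, 70 mm diameter, 55 mm high, standing on the bench; origin at the centre of its underside.
- wrench: bystander: steel wrench 180 mm long lying flat on the bench along its own x; origin at the middle of its underside.

How it is judged:
By the outcome, as a careful person would: the job done as asked, in the order asked, and still so for the second after the job is handed in, with the robot touching nothing.
It also fails if it takes over 72 s, if anything falls off the work surface, if the arm or the gripper's body presses on something with over 40 N, if the wrist force passes 120 N, or if a joint passes its speed limit or range.

## Working session

There is one attempt and no reset: what is moved stays moved. The work goes in short steps, Python scripts to look and compute and a tool call to move; the robot and the scene stay as the last step left them, time stands still between calls to the robot, and variables do not carry over. Pictures are saved under pics/ and viewed, at most 10 in all, crops included, and the job is handed in when it is done.

Besides the shell and the picture viewer there is one more tool, called in YAML: its name, and indented under it one key for each argument. move_arm: Moves the arm, as the interface text tells. Its arguments: {"type":"object","properties":{"commands":{"type":"array"}},"required":["commands"]}

```bash
mkdir -p pics; python3 - <<'E'
from workcell import *
import cv2
s=read_state();print(s, tip_extent if not callable(tip_extent) else tip_extent())
for n in("top","scene"):
    cv2.imwrite(f"pics/{n}0.png",snapshot(n));print(n,camera_params(n))
E
```

```text
{'clock': 0.0, 'qpos': array([-1.27778617e+00,  4.87203580e-02,  9.75634322e-02,  1.62198528e+00,
        2.76758107e-06,  1.44299923e+00]), 'qd': array([ 0.00077896,  0.00042556,  0.00046177, -0.0013132 , -0.00104871,
       -0.00079271]), 'joint_torque': array([ 2.28926655e-05, -3.38781738e+01,  3.20015180e+01,  2.00696691e-02,
       -5.97943199e-05,  2.92987330e-06]), 'tcp_pos': array([ 0.21428717, -0.47865734,  0.25211565]), 'tool_rot': array([ 9.77946023e-01,  2.08854496e-01, -9.54032522e-05, -1.16905427e-03]), 'force': array([-0.70546099, -0.56295329,  1.05426859]), 'moment': array([0.0196146 , 0.0332092 , 0.03411898]), 'finger_force': 0.0, 'gripper_width': 0.08542032187131997} 0.022
top {'mtx': array([[398.41548426,   0.        , 318.7265902 ],
       [  0.        , 398.41548426, 197.00444267],
       [  0.        ,   0.        ,   1.        ]]), 'xyz': array([ 0.44334295, -0.00527844,  1.04427477]), 'rotation': array([ 0.71304713, -0.69984572,  0.02795868, -0.03159219])}
scene {'mtx': array([[416.36799989,   0.        , 322.18598014],
       [  0.        , 416.36799989, 196.59903389],
       [  0.        ,   0.        ,   1.        ]]), 'xyz': array([ 0.99392378, -0.59152211,  0.80598321]), 'rotation': array([ 0.86630323,  0.31256819, -0.12155642, -0.37019438])}
```

View pics/top0.png

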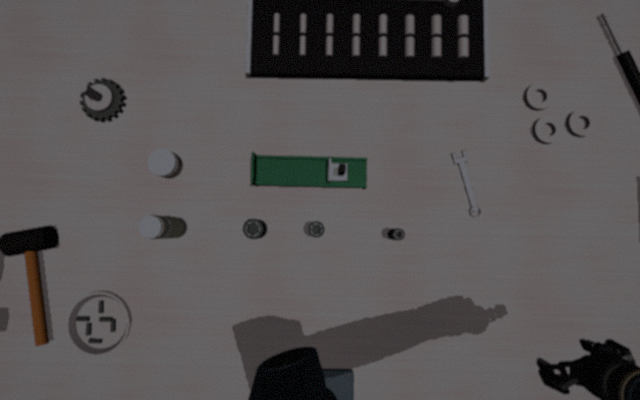

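View pics/scene0.png

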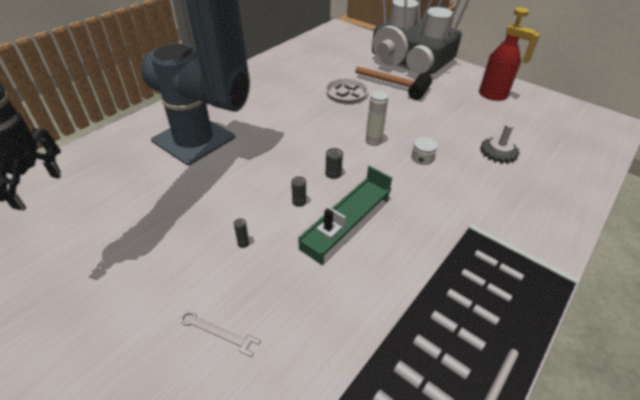

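The top view shows the shelf at cols 250–367, rows 153–188. The plate is at the left end (+y) and the keeper is near (338,170). The large, medium and small sockets are at about (255,229), (315,229) and (393,234). The scene view agrees with this.

```bash
cat >h.py <<'E'
from workcell import *
import cv2,numpy as np
from scipy.spatial.transform import Rotation as R
def ray(p,c,z):
    d=R.from_quat(c["rotation"]).as_matrix()@np.linalg.solve(c["mtx"],[p[0],p[1],1]);o=np.array(c["xyz"])
    return o+d*(z-o[2])/d[2]
def proj(P,c):
    v=c["mtx"]@(R.from_quat(c["rotation"]).as_matrix().T@(np.array(P)-c["xyz"]));return v[:2]/v[2]
def green(im):
    h=cv2.cvtColor(im,cv2.COLOR_BGR2HSV);return cv2.inRange(h,(45,80,20),(90,255,255))
def big(m):
    cs=cv2.findContours(m,cv2.RETR_EXTERNAL,cv2.CHAIN_APPROX_NONE)[0];return max(cs,key=cv2.contourArea)
def show(n):
    s=read_state();print("t",s["clock"],"tcp",s["tcp_pos"].round(4),"q",s["qpos"].round(3),"F",s["force"].round(1),"w",s["gripper_width"])
    print("R\n",R.from_quat(s["tool_rot"]).as_matrix().round(3));return s
E
python3 - <<'E'
from h import *
c=camera_params("top");im=cv2.imread("pics/top0.png")
b=cv2.boxPoints(cv2.minAreaRect(big(green(im))))
print("shelf corners @.048");
for p in b: print(p,ray(p,c,.048).round(4))
g=cv2.cvtColor(im,cv2.COLOR_BGR2GRAY)
for n,(x,y),r in(("L",(255,229),16),("M",(315,229),14),("S",(393,234),14)):
    m=np.zeros_like(g);m[y-r:y+r,x-r:x+r]=(g[y-r:y+r,x-r:x+r]<85)*255
    k=big(m);print(n,cv2.boundingRect(k),cv2.minAreaRect(k));q=cv2.minAreaRect(k)[0];print(ray(q,c,.08).round(4),ray(q,c,.0).round(4))
print("handle",ray((341,170),c,.111).round(4),ray((328,170),c,.085).round(4))
cv2.imwrite("pics/c0.png",cv2.resize(im[145:250,235:420],None,fx=4,fy=4,interpolation=cv2.INTER_CUBIC))
print(camera_params("wrist"));show("")
E
```

```text
shelf corners @.048
[250.80672 183.83226] [0.5575 0.1723 0.048 ]
[252.04152 152.96165] [0.6363 0.1718 0.048 ]
[366.13898 157.52556] [ 0.6298 -0.1174  0.048 ]
[364.90417 188.39616] [ 0.5513 -0.115   0.048 ]
L (242, 218, 26, 22) ((254.5, 228.5), (21.0, 25.0), 90.0)
[0.4455 0.1541 0.08  ] [0.4457 0.1673 0.    ]
M (303, 221, 22, 17) ((313.5, 229.0), (16.0, 21.0), 90.0)
[0.447  0.0116 0.08  ] [0.4473 0.013  0.    ]
S (381, 227, 24, 14) ((392.5588073730469, 233.7352752685547), (23.315736770629883, 12.578226089477539), 4.39870548248291)
[ 0.4393 -0.179   0.08  ] [ 0.4389 -0.1934  0.    ]
handle [ 0.5871 -0.0512  0.111 ] [ 0.5906 -0.0209  0.085 ]
{'mtx': array([[307.44910588,   0.        , 319.60660144],
       [  0.        , 307.44910588, 198.64747013],
       [  0.        ,   0.        ,   1.        ]]), 'xyz': array([ 0.27426756, -0.45326223,  0.37275552]), 'rotation': array([ 0.8319085 , -0.539096  , -0.07267268,  0.10964688])}
t 0.1 tcp [ 0.2143 -0.4787  0.2522] q [-1.278  0.049  0.098  1.622 -0.     1.443] F [-0.2 -0.6 -0.6] w 0.08564609571642738
R
 [[ 0.913  0.408 -0.001]
 [ 0.408 -0.913  0.002]
 [ 0.    -0.002 -1.   ]]
```

View pics/c0.png

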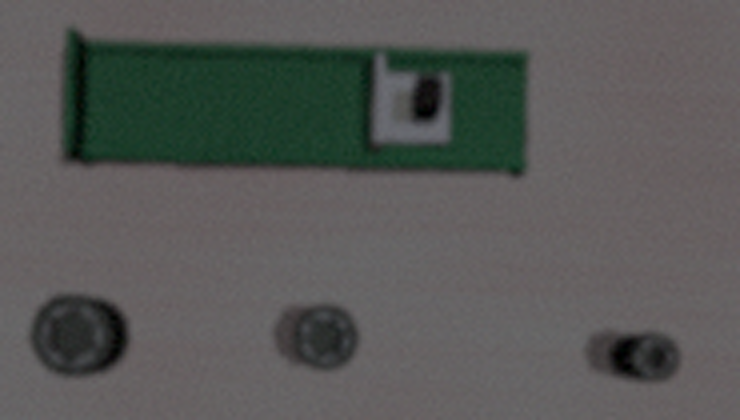

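move_arm:
  commands:
    - {"wz": -0.141}
    - {"wz": -0.141}
    - {"wz": -0.141}
    - {"wz": -0.141}
    - {"wz": -0.141}
    - {"wz": -0.141}
    - {"wz": -0.141}
    - {"wz": -0.141}

```text
invalid input at $.commands[0]: expected keys wx, wy, wz, tx, ty, tz, jaw
```

move_arm:
  commands:
    - {"tx": 0.04,"ty": 0.024}
    - {"tx": 0.04,"ty": 0.024}
    - {"tx": 0.04,"ty": 0.024}
    - {"tx": 0.04,"ty": 0.024}
    - {"tx": 0.04,"ty": 0.024}
    - {"tx": 0.04,"ty": 0.024}
    - {"tx": 0.04,"ty": 0.024}
    - {"tx": 0.04,"ty": 0.024}

```text
invalid input at $.commands[0]: expected keys wx, wy, wz, tx, ty, tz, jaw
```

move_arm:
  commands:
    - {"tx": 0.04,"ty": 0.024,"tz": -0.01}
    - {"tx": 0.04,"ty": 0.024,"tz": -0.01}
    - {"tx": 0.04,"ty": 0.024,"tz": -0.01}
    - {"tx": 0.03,"ty": 0.024,"tz": -0.01}
    - {}
    - {}

```text
invalid input at $.commands[0]: expected keys wx, wy, wz, tx, ty, tz, jaw
```

```bash
python3 - <<'E'
from h import *
show("");c=camera_params("wrist");im=snapshot("wrist");cv2.imwrite("pics/w1.png",im);np.save("c1.npy",c,allow_pickle=True);print(c)
E
```

```text
t 0.1 tcp [ 0.2143 -0.4787  0.2522] q [-1.278  0.049  0.098  1.622 -0.     1.443] F [-0.2 -0.6 -0.6] w 0.08564609571642738
R
 [[ 0.913  0.408 -0.001]
 [ 0.408 -0.913  0.002]
 [ 0.    -0.002 -1.   ]]
{'mtx': array([[307.44910588,   0.        , 319.60660144],
       [  0.        , 307.44910588, 198.64747013],
       [  0.        ,   0.        ,   1.        ]]), 'xyz': array([ 0.27426756, -0.45326223,  0.37275552]), 'rotation': array([ 0.8319085 , -0.539096  , -0.07267268,  0.10964688])}
```

View pics/w1.png

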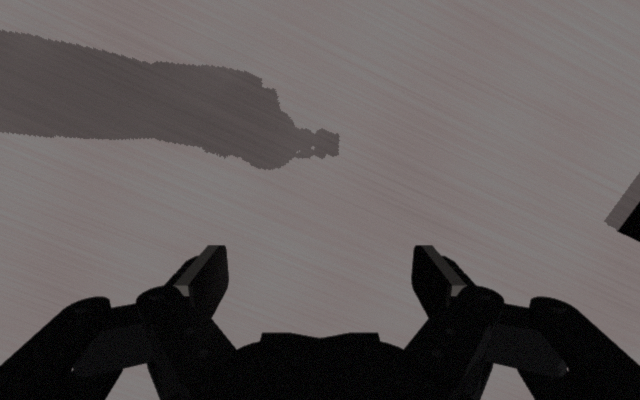

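The rows need all seven keys, so nothing moved. The picture is from the start pose: bare bench, with the fingers at the bottom (rows 245–400). The camera therefore looks towards tool +x.

move_arm:
  commands:
    - {"wx": 0,"wy": 0,"wz": -0.141,"tx": 0,"ty": 0,"tz": 0,"jaw": -1}
    - {"wx": 0,"wy": 0,"wz": -0.141,"tx": 0,"ty": 0,"tz": 0,"jaw": -1}
    - {"wx": 0,"wy": 0,"wz": -0.141,"tx": 0,"ty": 0,"tz": 0,"jaw": -1}
    - {"wx": 0,"wy": 0,"wz": -0.141,"tx": 0,"ty": 0,"tz": 0,"jaw": -1}
    - {"wx": 0,"wy": 0,"wz": -0.141,"tx": 0,"ty": 0,"tz": 0,"jaw": -1}
    - {"wx": 0,"wy": 0,"wz": -0.141,"tx": 0,"ty": 0,"tz": 0,"jaw": -1}
    - {"wx": 0,"wy": 0,"wz": -0.141,"tx": 0,"ty": 0,"tz": 0,"jaw": -1}
    - {"wx": 0,"wy": 0,"wz": -0.141,"tx": 0,"ty": 0,"tz": 0,"jaw": -1}

```text
clock: 0.95
tcp_pos: [0.2144, -0.479, 0.2528]
tool_rot: [0.713, 0.701, 0.0, -0.0]
force: [-0.1, 0.4, -0.2]
gripper_width: 0.0854
finger_force: 0.0
```

move_arm:
  commands:
    - {"wx": 0,"wy": 0,"wz": 0,"tx": 0.035,"ty": 0.03,"tz": -0.01,"jaw": -1}
    - {"wx": 0,"wy": 0,"wz": 0,"tx": 0.035,"ty": 0.03,"tz": -0.01,"jaw": -1}
    - {"wx": 0,"wy": 0,"wz": 0,"tx": 0.035,"ty": 0.03,"tz": -0.01,"jaw": -1}
    - {"wx": 0,"wy": 0,"wz": 0,"tx": 0.035,"ty": 0.03,"tz": -0.01,"jaw": -1}
    - {"wx": 0,"wy": 0,"wz": 0,"tx": 0.035,"ty": 0.03,"tz": -0.01,"jaw": -1}
    - {"wx": 0,"wy": 0,"wz": 0,"tx": 0.035,"ty": 0.03,"tz": -0.01,"jaw": -1}
    - {"wx": 0,"wy": 0,"wz": 0,"tx": 0.035,"ty": 0.03,"tz": -0.01,"jaw": -1}
    - {"wx": 0,"wy": 0,"wz": 0,"tx": 0.035,"ty": 0.03,"tz": -0.01,"jaw": -1}

```text
clock: 1.75
tcp_pos: [0.4614, -0.2029, 0.3335]
tool_rot: [0.715, 0.699, -0.0, -0.0]
force: [0.1, -0.2, 0.9]
gripper_width: 0.0854
finger_force: 0.0
```

move_arm:
  commands:
    - {"wx": 0,"wy": 0,"wz": 0,"tx": 0.025,"ty": 0.025,"tz": 0,"jaw": -1}
    - {"wx": 0,"wy": 0,"wz": 0,"tx": 0.025,"ty": 0.025,"tz": 0,"jaw": -1}
    - {"wx": 0,"wy": 0,"wz": 0,"tx": 0,"ty": 0,"tz": 0,"jaw": -1}
    - {"wx": 0,"wy": 0,"wz": 0,"tx": 0,"ty": 0,"tz": 0,"jaw": -1}

```text
clock: 2.15
tcp_pos: [0.5117, -0.1551, 0.3326]
tool_rot: [0.714, 0.7, -0.001, -0.001]
force: [-0.3, 0.5, -0.3]
gripper_width: 0.0854
finger_force: 0.0
```

```bash
python3 - <<'E'
from h import *
show("");c=camera_params("wrist");im=snapshot("wrist");cv2.imwrite("pics/w2.png",im);np.save("c2.npy",c,allow_pickle=True)
E
```

```text
t 2.15 tcp [ 0.5117 -0.1551  0.3326] q [-4.190e-01  1.130e-01  3.280e-01  1.788e+00 -1.000e-03  1.172e+00] F [-0.3  0.5 -0.3] w 0.08544915278421349
R
 [[ 0.02   1.    -0.002]
 [ 1.    -0.02   0.   ]
 [ 0.    -0.002 -1.   ]]
```

View pics/w2.png

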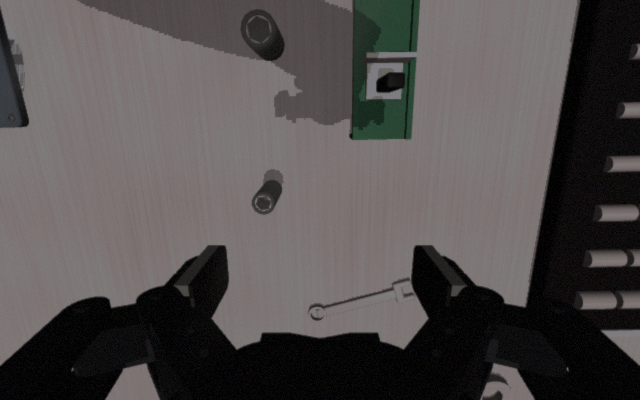

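The medium socket's mouth is at (259,27) and the small one's at (264,203). The shelf's near end is at cols 351–411, row 137, with the keeper face at row 57 and its handle at (393,82). I'll move on along +y for the other half.

move_arm:
  commands:
    - {"wx": 0,"wy": 0,"wz": 0,"tx": 0.04,"ty": 0,"tz": 0,"jaw": -1}
    - {"wx": 0,"wy": 0,"wz": 0,"tx": 0.04,"ty": 0,"tz": 0,"jaw": -1}
    - {"wx": 0,"wy": 0,"wz": 0,"tx": 0.04,"ty": 0,"tz": 0,"jaw": -1}
    - {"wx": 0,"wy": 0,"wz": 0,"tx": 0.02,"ty": 0,"tz": 0,"jaw": -1}
    - {"wx": 0,"wy": 0,"wz": 0,"tx": 0,"ty": 0,"tz": 0,"jaw": -1}
    - {"wx": 0,"wy": 0,"wz": 0,"tx": 0,"ty": 0,"tz": 0,"jaw": -1}

```text
clock: 2.8
tcp_pos: [0.5143, -0.0167, 0.3335]
tool_rot: [0.715, 0.699, -0.0, 0.0]
force: [-0.1, -0.0, 0.6]
gripper_width: 0.0855
finger_force: 0.0
```

```bash
python3 - <<'E'
from h import *
show("");c=camera_params("wrist");im=snapshot("wrist");cv2.imwrite("pics/w3.png",im);np.save("c3.npy",c,allow_pickle=True)
c2=np.load("c2.npy",allow_pickle=True).item()
for n,p in(("M",(259,27)),("S",(264,203))): print(n,ray(p,c2,.08).round(4))
for p in((351,139),(411,138),(366,57),(417,57)): print(p,ray(p,c2,.048).round(4),ray(p,c2,.085).round(4))
k=big(green(im));print(cv2.boxPoints(cv2.minAreaRect(k)))
for p in cv2.approxPolyDP(k,4,True)[:,0]: print(p,ray(p,c,.048).round(4),ray(p,c,.09).round(4))
E
```

```text
t 2.8 tcp [ 0.5143 -0.0167  0.3335] q [-1.620e-01  5.800e-02  2.710e-01  1.784e+00 -1.000e-03  1.431e+00] F [-0.1 -0.   0.6] w 0.08549445371839944
R
 [[ 0.023  1.     0.   ]
 [ 1.    -0.023 -0.001]
 [-0.001  0.    -1.   ]]
M [0.4479 0.0046 0.08  ]
S [ 0.4398 -0.1953  0.08  ]
(351, 139) [ 0.5522 -0.1203  0.048 ] [ 0.5486 -0.1176  0.085 ]
(411, 138) [ 0.6299 -0.1206  0.048 ] [ 0.6192 -0.1179  0.085 ]
(366, 57) [ 0.5698 -0.0227  0.048 ] [ 0.5646 -0.0289  0.085 ]
(417, 57) [ 0.6316 -0.024   0.048 ] [ 0.6208 -0.0301  0.085 ]
[[ 3.3371439e+02  2.3515327e+02]
 [ 3.5960684e+02 -7.2001228e+00]
 [ 4.2721127e+02  2.2567749e-02]
 [ 4.0131882e+02  2.4237596e+02]]
[427   0] [0.6434 0.1748 0.048 ] [0.6302 0.1617 0.09  ]
[377   0] [0.5852 0.1762 0.048 ] [0.578  0.1629 0.09  ]
[393  11] [0.6043 0.1643 0.048 ] [0.5951 0.1523 0.09  ]
[371  21] [0.5787 0.1544 0.048 ] [0.5721 0.1434 0.09  ]
[360  37] [0.5658 0.1375 0.048 ] [0.5606 0.1283 0.09  ]
[364  44] [0.5707 0.1298 0.048 ] [0.565  0.1213 0.09  ]
[354  51] [0.5588 0.1223 0.048 ] [0.5543 0.1146 0.09  ]
[351 237] [ 0.556  -0.1191  0.048 ] [ 0.5518 -0.1018  0.09  ]
[402 236] [ 0.6281 -0.1192  0.048 ] [ 0.6164 -0.1019  0.09  ]
[405 181] [ 0.6284 -0.0398  0.048 ] [ 0.6167 -0.0307  0.09  ]
[396 181] [ 0.6163 -0.0396  0.048 ] [ 0.6059 -0.0305  0.09  ]
[396 209] [ 0.6179 -0.079   0.048 ] [ 0.6073 -0.0659  0.09  ]
[380 212] [ 0.596  -0.0829  0.048 ] [ 0.5876 -0.0693  0.09  ]
[376 206] [ 0.5902 -0.0741  0.048 ] [ 0.5825 -0.0614  0.09  ]
[360 204] [ 0.5682 -0.0707  0.048 ] [ 0.5627 -0.0584  0.09  ]
[356 170] [ 0.5623 -0.0233  0.048 ] [ 0.5575 -0.016   0.09  ]
[406 171] [ 0.6291 -0.0262  0.048 ] [ 0.6173 -0.0185  0.09  ]
[413  12] [0.6278 0.1627 0.048 ] [0.6162 0.1509 0.09  ]
[421   8] [0.6369 0.1667 0.048 ] [0.6244 0.1544 0.09  ]
[413   9] [0.6276 0.1659 0.048 ] [0.616  0.1537 0.09  ]
```

View pics/w3.png

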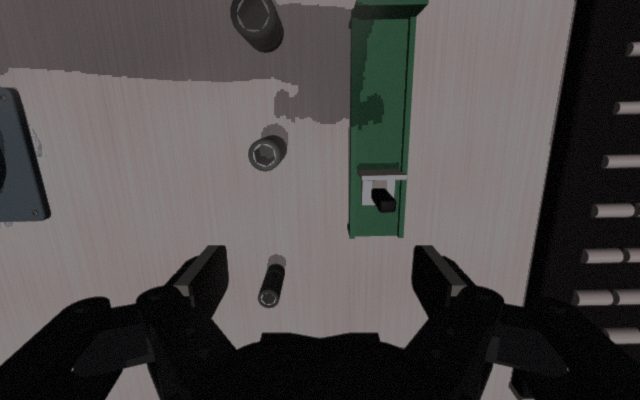

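The large mouth is at (254,14), the medium at (265,154) and the small at (269,298). The shelf's near end is at row 237, the keeper plate top at row ~174 (cols 358–406), and the end plate is at the top. I'll fit the shelf's right edge and the mouth centres next.

```bash
python3 - <<'E'
from h import *
for i,rows in((2,range(10,45,3)),(3,range(30,165,5))):
    im=cv2.imread(f"pics/w{i}.png");c=np.load(f"c{i}.npy",allow_pickle=True).item();m=green(im)
    pts=np.array([ray((np.nonzero(m[r,330:440])[0].max()+330.5,r),c,.048)[:2] for r in rows])
    f=np.polyfit(pts[:,1],pts[:,0],1);print(i,"edge slope",f[0],"x at y=-.12,0,.16",np.polyval(f,[-.12,0,.16]),"res",np.std(np.polyval(f,pts[:,1])-pts[:,0]))
    h=cv2.cvtColor(im,cv2.COLOR_BGR2HSV);k=cv2.inRange(h,(0,0,110),(180,70,255));k[:,:352]=0;k[:,425:]=0;k[:45]=0;k[220:]=0
    y0=big(k);print("keeper bright",cv2.boundingRect(y0))
c=np.load("c3.npy",allow_pickle=True).item()
for n,p in(("L",(254,14)),("M",(265,154)),("S",(269,298))): print(n,ray(p,c,.08).round(4))
for p in((358,173),(406,175),(358,180),(406,180)): print(p,ray(p,c,.085).round(4))
for p in((358,14),(414,14)): print("plate foot",ray(p,c,.04).round(4),ray(p,c,.09).round(4))
ci=camera_params("scene");print()
E
```

```text
2 edge slope 0.010054254848443928 x at y=-.12,0,.16 [0.62846719 0.6296737  0.63128238] res 0.0003718462928461806
keeper bright (352, 45, 73, 175)
3 edge slope 0.00862745265669109 x at y=-.12,0,.16 [0.62821265 0.62924795 0.63062834] res 0.00039241021108525067
keeper bright (362, 45, 63, 175)
L [0.4468 0.1558 0.08  ]
M [0.4482 0.0044 0.08  ]
S [ 0.4399 -0.1936  0.08  ]
(358, 173) [ 0.5605 -0.0206  0.085 ]
(406, 175) [ 0.619  -0.0244  0.085 ]
(358, 180) [ 0.5606 -0.0293  0.085 ]
(406, 180) [ 0.6193 -0.0306  0.085 ]
plate foot [0.5642 0.1644 0.04  ] [0.5583 0.1503 0.09  ]
plate foot [0.6313 0.1628 0.04  ] [0.6173 0.149  0.09  ]
```

move_arm:
  commands:
    - {"wx": 0,"wy": 0,"wz": -0.012,"tx": 0,"ty": 0,"tz": 0,"jaw": -1}
    - {"wx": 0,"wy": 0,"wz": 0,"tx": 0.043,"ty": -0.0174,"tz": 0,"jaw": -1}
    - {"wx": 0,"wy": 0,"wz": 0,"tx": 0.043,"ty": -0.0174,"tz": 0,"jaw": -1}
    - {"wx": 0,"wy": 0,"wz": 0,"tx": 0.043,"ty": -0.0174,"tz": 0,"jaw": -1}
    - {"wx": 0,"wy": 0,"wz": 0,"tx": 0.043,"ty": -0.0174,"tz": 0,"jaw": -1}
    - {"wx": 0,"wy": 0,"wz": 0,"tx": 0,"ty": 0,"tz": 0.04,"jaw": -1}
    - {"wx": 0,"wy": 0,"wz": 0,"tx": 0,"ty": 0,"tz": 0.04,"jaw": -1}
    - {"wx": 0,"wy": 0,"wz": 0,"tx": 0,"ty": 0,"tz": 0,"jaw": -1}

```text
clock: 3.65
tcp_pos: [0.4411, 0.1554, 0.2437]
tool_rot: [0.711, 0.703, -0.008, -0.005]
force: [-0.1, 0.2, -0.9]
gripper_width: 0.0853
finger_force: 0.0
```

```bash
python3 - <<'E'
from h import *
s=show("")
c=camera_params("top");im=cv2.imread("pics/top0.png")
for p in((256.25,155.5),(366.5,158.3),(256.25,185),(364,188)): print(p,ray(p,c,.048).round(4))
c=camera_params("wrist");im=snapshot("wrist");cv2.imwrite("pics/w4.png",im);np.save("c4.npy",c,allow_pickle=True)
for P in((.5925,.16,.04),(.5545,.16,.048),(.6305,.16,.048),(.4468,.1558,.08)): print(P,proj(P,c).round(1))
E
```

```text
t 3.65 tcp [0.4411 0.1554 0.2437] q [ 0.195 -0.083 -0.049  1.624 -0.     1.776] F [-0.1  0.2 -0.9] w 0.08529835321541873
R
 [[ 0.01   1.    -0.019]
 [ 1.    -0.01  -0.004]
 [-0.004 -0.019 -1.   ]]
(256.25, 155.5) [0.63   0.1609 0.048 ]
(366.5, 158.3) [ 0.6279 -0.1183  0.048 ]
(256.25, 185) [0.5548 0.1585 0.048 ]
(364, 188) [ 0.5522 -0.1127  0.048 ]
(0.5925, 0.16, 0.04) [466.7 172.1]
(0.5545, 0.16, 0.048) [433.  173.8]
(0.6305, 0.16, 0.048) [507.4 173.3]
(0.4468, 0.1558, 0.08) [329.3 185.2]
```

View pics/w4.png

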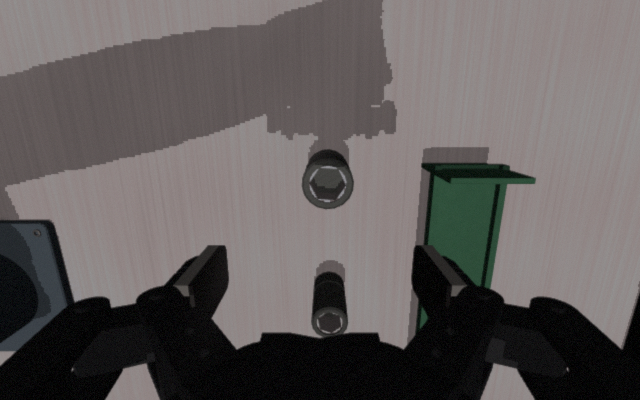

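The large mouth is at (328,184), predicted (329,185). The end plate's top is at rows 172–182, cols 445–534.

```bash
python3 - <<'E'
from h import *
c=np.load("c4.npy",allow_pickle=True).item();s=show("")
for p in((447,181.5),(534,181.5)): print(ray(p,c,.09).round(4))
for p in((422,164),(510,167)): print("outer",ray(p,c,.09).round(4),ray(p,c,.0).round(4))
print(ray((328,184),c,.08).round(4))
E
```

```text
t 3.7 tcp [0.4438 0.1557 0.2487] q [ 0.195 -0.084 -0.04   1.625 -0.     1.776] F [0.2 0.1 1.4] w 0.0850082704376081
R
 [[ 0.011  1.    -0.011]
 [ 1.    -0.011 -0.002]
 [-0.002 -0.011 -1.   ]]
[0.5529 0.1609 0.09  ]
[0.6304 0.1604 0.09  ]
outer [0.5293 0.177  0.09  ] [0.5573 0.1626 0.    ]
outer [0.6071 0.1737 0.09  ] [0.6608 0.1583 0.    ]
[0.4456 0.157  0.08  ]
```

move_arm:
  commands:
    - {"wx": 0,"wy": 0,"wz": 0,"tx": 0,"ty": 0,"tz": 0.02,"jaw": -1}
    - {"wx": 0,"wy": 0,"wz": 0,"tx": 0,"ty": 0,"tz": 0,"jaw": -1}

```text
clock: 3.9
tcp_pos: [0.4479, 0.1562, 0.2348]
tool_rot: [0.711, 0.703, 0.001, 0.001]
force: [-1.4, -0.2, -0.5]
gripper_width: 0.0852
finger_force: 0.0
```

move_arm:
  commands:
    - {"wx": 0,"wy": 0,"wz": 0,"tx": 0,"ty": -0.001,"tz": 0.04,"jaw": -1}
    - {"wx": 0,"wy": 0,"wz": 0,"tx": 0,"ty": 0,"tz": 0.04,"jaw": -1}
    - {"wx": 0,"wy": 0,"wz": 0,"tx": 0,"ty": 0,"tz": 0.04,"jaw": -1}
    - {"wx": 0,"wy": 0,"wz": 0,"tx": 0,"ty": 0,"tz": 0.035,"jaw": -1}
    - {"wx": 0,"wy": 0,"wz": 0,"tx": 0,"ty": 0,"tz": 0.02,"jaw": -1}
    - {"wx": 0,"wy": 0,"wz": 0,"tx": 0,"ty": 0,"tz": 0,"jaw": -1}
    - {"wx": 0,"wy": 0,"wz": 0,"tx": 0,"ty": 0,"tz": 0,"jaw": -1}

```text
clock: 4.6
tcp_pos: [0.4484, 0.157, 0.0612]
tool_rot: [0.711, 0.703, 0.002, 0.001]
force: [-0.1, 0.1, -0.1]
gripper_width: 0.0855
finger_force: 0.0
```

move_arm:
  commands:
    - {"wx": 0,"wy": 0,"wz": 0,"tx": 0,"ty": 0,"tz": 0,"jaw": 1}
    - {"wx": 0,"wy": 0,"wz": 0,"tx": 0,"ty": 0,"tz": 0,"jaw": 1}
    - {"wx": 0,"wy": 0,"wz": 0,"tx": 0,"ty": 0,"tz": 0,"jaw": 1}
    - {"wx": 0,"wy": 0,"wz": 0,"tx": 0,"ty": 0,"tz": 0,"jaw": 1}
    - {"wx": 0,"wy": 0,"wz": 0,"tx": 0,"ty": 0,"tz": 0,"jaw": 1}
    - {"wx": 0,"wy": 0,"wz": 0,"tx": 0,"ty": 0,"tz": 0,"jaw": 1}

```text
clock: 5.2
tcp_pos: [0.447, 0.1574, 0.0606]
tool_rot: [0.711, 0.704, 0.001, 0.001]
force: [-0.7, 0.6, 5.7]
gripper_width: 0.0488
finger_force: 62.8
```

move_arm:
  commands:
    - {"wx": 0,"wy": 0,"wz": 0,"tx": 0,"ty": 0,"tz": -0.03,"jaw": 1}
    - {"wx": 0,"wy": 0,"wz": 0,"tx": 0,"ty": 0,"tz": -0.04,"jaw": 1}
    - {"wx": 0,"wy": 0,"wz": 0,"tx": 0,"ty": 0,"tz": -0.04,"jaw": 1}
    - {"wx": 0,"wy": 0,"wz": 0,"tx": -0.0058,"ty": 0.0365,"tz": 0,"jaw": 1}
    - {"wx": 0,"wy": 0,"wz": 0,"tx": -0.0058,"ty": 0.0365,"tz": 0,"jaw": 1}
    - {"wx": 0,"wy": 0,"wz": 0,"tx": -0.0058,"ty": 0.0365,"tz": 0,"jaw": 1}
    - {"wx": 0,"wy": 0,"wz": 0,"tx": -0.0058,"ty": 0.0365,"tz": 0,"jaw": 1}
    - {"wx": 0,"wy": 0,"wz": 0,"tx": 0,"ty": 0,"tz": 0,"jaw": 1}

```text
clock: 6.0
tcp_pos: [0.5949, 0.1308, 0.1645]
tool_rot: [0.711, 0.703, -0.001, -0.0]
force: [-2.1, 0.8, -6.1]
gripper_width: 0.0487
finger_force: 65.1
```

move_arm:
  commands:
    - {"wx": 0,"wy": 0,"wz": 0,"tx": 0,"ty": 0,"tz": 0,"jaw": 1}
    - {"wx": 0,"wy": 0,"wz": 0,"tx": 0,"ty": 0,"tz": 0,"jaw": 1}
    - {"wx": 0,"wy": 0,"wz": 0,"tx": 0,"ty": 0,"tz": 0,"jaw": 1}

```text
clock: 6.3
tcp_pos: [0.5905, 0.1327, 0.1685]
tool_rot: [0.71, 0.704, -0.0, -0.0]
force: [-1.3, 0.5, -5.7]
gripper_width: 0.0492
finger_force: 65.1
```

```bash
python3 - <<'E'
from h import *
show("");c=camera_params("wrist");im=snapshot("wrist");cv2.imwrite("pics/w5.png",im);np.save("c5.npy",c,allow_pickle=True)
E
```

```text
t 6.3 tcp [0.5905 0.1327 0.1685] q [0.11  0.255 0.162 1.478 0.    1.69 ] F [-1.3  0.5 -5.7] w 0.04920291261264253
R
 [[ 0.009  1.    -0.001]
 [ 1.    -0.009  0.   ]
 [ 0.    -0.001 -1.   ]]
```

View pics/w5.png

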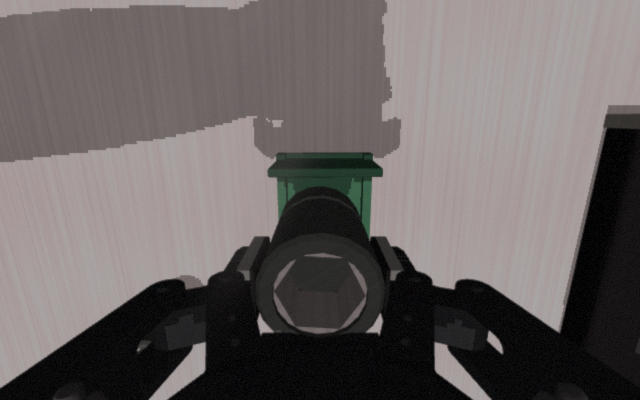

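The held socket is at (320,290), just in front of the end plate, whose top spans cols 269–382 with its inner top edge at row 176. I'll check the centring and the gap.

```bash
python3 - <<'E'
from h import *
c=np.load("c5.npy",allow_pickle=True).item()
a,b=ray((269,176),c,.09),ray((382,176),c,.09);print(a,b,(a+b)/2)
print("mouth",ray((320,292),c,.188), "rim L/R",ray((257,292),c,.188),ray((384,292),c,.188))
E
```

```text
[0.55710547 0.15942762 0.09      ] [0.63138405 0.15872849 0.09      ] [0.59424476 0.15907806 0.09      ]
mouth [0.59039949 0.13427658 0.188     ] rim L/R [0.56704295 0.13448466 0.188     ] [0.6141139  0.13406532 0.188     ]
```

move_arm:
  commands:
    - {"wx": 0,"wy": 0,"wz": 0,"tx": -0.0027,"ty": 0.0026,"tz": 0,"jaw": 1}
    - {"wx": 0,"wy": 0,"wz": 0,"tx": 0,"ty": 0,"tz": 0.025,"jaw": 1}
    - {"wx": 0,"wy": 0,"wz": 0,"tx": 0,"ty": 0,"tz": 0.025,"jaw": 1}
    - {"wx": 0,"wy": 0,"wz": 0,"tx": 0,"ty": 0,"tz": 0.012,"jaw": 1}
    - {"wx": 0,"wy": 0,"wz": 0,"tx": 0,"ty": 0,"tz": 0,"jaw": 1}
    - {"wx": 0,"wy": 0,"wz": 0,"tx": 0,"ty": 0,"tz": 0,"jaw": 1}
    - {"wx": 0,"wy": 0,"wz": 0,"tx": 0,"ty": 0,"tz": 0,"jaw": 1}

```text
clock: 7.05
tcp_pos: [0.5954, 0.1297, 0.1083]
tool_rot: [0.711, 0.704, 0.001, 0.001]
force: [0.6, -0.1, -4.5]
gripper_width: 0.0488
finger_force: 65.1
```

move_arm:
  commands:
    - {"wx": 0,"wy": 0,"wz": 0,"tx": 0,"ty": 0,"tz": 0.004,"jaw": 1}
    - {"wx": 0,"wy": 0,"wz": 0,"tx": 0,"ty": 0,"tz": 0,"jaw": 1}
    - {"wx": 0,"wy": 0,"wz": 0,"tx": 0,"ty": 0,"tz": 0,"jaw": 1}
    - {"wx": 0,"wy": 0,"wz": 0,"tx": 0,"ty": 0,"tz": 0,"jaw": 1}

```text
clock: 7.45
tcp_pos: [0.5943, 0.1296, 0.1025]
tool_rot: [0.711, 0.704, 0.0, 0.0]
force: [1.0, -0.0, -6.7]
gripper_width: 0.0488
finger_force: 65.1
```

move_arm:
  commands:
    - {"wx": 0,"wy": 0,"wz": 0,"tx": 0,"ty": 0,"tz": 0,"jaw": 1}
    - {"wx": 0,"wy": 0,"wz": 0,"tx": 0,"ty": 0,"tz": 0,"jaw": 1}

```text
clock: 7.65
tcp_pos: [0.5942, 0.1296, 0.1024]
tool_rot: [0.711, 0.704, 0.0, 0.0]
force: [0.2, 0.4, -5.0]
gripper_width: 0.0489
finger_force: 65.1
```

move_arm:
  commands:
    - {"wx": 0,"wy": 0,"wz": 0,"tx": 0,"ty": -0.001,"tz": 0.001,"jaw": 1}
    - {"wx": 0,"wy": 0,"wz": 0,"tx": 0,"ty": 0,"tz": 0.001,"jaw": 1}
    - {"wx": 0,"wy": 0,"wz": 0,"tx": 0,"ty": 0,"tz": 0,"jaw": 1}
    - {"wx": 0,"wy": 0,"wz": 0,"tx": 0,"ty": 0,"tz": 0,"jaw": 1}

```text
clock: 8.05
tcp_pos: [0.5931, 0.1296, 0.1007]
tool_rot: [0.711, 0.704, 0.0, 0.0]
force: [-1.5, -0.4, -1.9]
gripper_width: 0.0492
finger_force: 65.4
```

move_arm:
  commands:
    - {"wx": 0,"wy": 0,"wz": 0,"tx": 0,"ty": 0,"tz": 0,"jaw": -1}
    - {"wx": 0,"wy": 0,"wz": 0,"tx": 0,"ty": 0,"tz": 0,"jaw": -1}
    - {"wx": 0,"wy": 0,"wz": 0,"tx": 0,"ty": 0,"tz": 0,"jaw": -1}
    - {"wx": 0,"wy": 0,"wz": 0,"tx": 0,"ty": 0,"tz": 0,"jaw": -1}
    - {"wx": 0,"wy": 0,"wz": 0,"tx": 0,"ty": 0,"tz": -0.02,"jaw": -1}
    - {"wx": 0,"wy": 0,"wz": 0,"tx": 0,"ty": 0,"tz": -0.04,"jaw": -1}
    - {"wx": 0,"wy": 0,"wz": 0,"tx": 0,"ty": 0,"tz": -0.04,"jaw": -1}
    - {"wx": 0,"wy": 0,"wz": 0,"tx": 0,"ty": 0,"tz": 0,"jaw": -1}

```text
clock: 8.85
tcp_pos: [0.5969, 0.13, 0.2085]
tool_rot: [0.711, 0.704, 0.005, 0.004]
force: [0.6, -0.1, 0.8]
gripper_width: 0.0853
finger_force: 0.0
```

move_arm:
  commands:
    - {"wx": 0,"wy": 0,"wz": 0,"tx": -0.0317,"ty": -0.0359,"tz": 0,"jaw": -1}
    - {"wx": 0,"wy": 0,"wz": 0,"tx": -0.0317,"ty": -0.0359,"tz": 0,"jaw": -1}
    - {"wx": 0,"wy": 0,"wz": 0,"tx": -0.0317,"ty": -0.0359,"tz": 0,"jaw": -1}
    - {"wx": 0,"wy": 0,"wz": 0,"tx": -0.0317,"ty": -0.0359,"tz": 0,"jaw": -1}
    - {"wx": 0,"wy": 0,"wz": 0,"tx": 0,"ty": 0,"tz": 0,"jaw": -1}
    - {"wx": 0,"wy": 0,"wz": 0,"tx": 0,"ty": 0,"tz": 0,"jaw": -1}
    - {"wx": 0,"wy": 0,"wz": 0,"tx": 0,"ty": 0,"tz": 0,"jaw": -1}
    - {"wx": 0,"wy": 0,"wz": 0,"tx": 0,"ty": 0,"tz": 0,"jaw": -1}

```text
clock: 9.65
tcp_pos: [0.4494, 0.0048, 0.2007]
tool_rot: [0.71, 0.704, 0.0, 0.0]
force: [0.2, -0.3, -0.4]
gripper_width: 0.0849
finger_force: 0.0
```

move_arm:
  commands:
    - {"wx": 0,"wy": 0,"wz": 0,"tx": 0,"ty": -0.001,"tz": 0.04,"jaw": -1}
    - {"wx": 0,"wy": 0,"wz": 0,"tx": 0,"ty": 0,"tz": 0.04,"jaw": -1}
    - {"wx": 0,"wy": 0,"wz": 0,"tx": 0,"ty": 0,"tz": 0.04,"jaw": -1}
    - {"wx": 0,"wy": 0,"wz": 0,"tx": 0,"ty": 0,"tz": 0.02,"jaw": -1}
    - {"wx": 0,"wy": 0,"wz": 0,"tx": 0,"ty": 0,"tz": 0,"jaw": -1}
    - {"wx": 0,"wy": 0,"wz": 0,"tx": 0,"ty": 0,"tz": 0,"jaw": -1}
    - {"wx": 0,"wy": 0,"wz": 0,"tx": 0,"ty": 0,"tz": 0,"jaw": -1}

```text
clock: 10.35
tcp_pos: [0.4493, 0.0043, 0.0624]
tool_rot: [0.71, 0.704, 0.001, 0.001]
force: [0.1, 0.9, 0.3]
gripper_width: 0.0851
finger_force: 0.0
```

move_arm:
  commands:
    - {"wx": 0,"wy": 0,"wz": 0,"tx": 0,"ty": 0,"tz": 0,"jaw": 1}
    - {"wx": 0,"wy": 0,"wz": 0,"tx": 0,"ty": 0,"tz": 0,"jaw": 1}
    - {"wx": 0,"wy": 0,"wz": 0,"tx": 0,"ty": 0,"tz": 0,"jaw": 1}
    - {"wx": 0,"wy": 0,"wz": 0,"tx": 0,"ty": 0,"tz": 0,"jaw": 1}
    - {"wx": 0,"wy": 0,"wz": 0,"tx": 0,"ty": 0,"tz": 0,"jaw": 1}
    - {"wx": 0,"wy": 0,"wz": 0,"tx": 0,"ty": 0,"tz": 0,"jaw": 1}
    - {"wx": 0,"wy": 0,"wz": 0,"tx": 0,"ty": 0,"tz": 0,"jaw": 1}

```text
clock: 11.05
tcp_pos: [0.4477, 0.0042, 0.0612]
tool_rot: [0.711, 0.704, 0.0, 0.0]
force: [-1.5, -0.1, 5.2]
gripper_width: 0.0383
finger_force: 60.3
```

move_arm:
  commands:
    - {"wx": 0,"wy": 0,"wz": 0,"tx": 0,"ty": 0,"tz": -0.03,"jaw": 1}
    - {"wx": 0,"wy": 0,"wz": 0,"tx": 0,"ty": 0,"tz": -0.04,"jaw": 1}
    - {"wx": 0,"wy": 0,"wz": 0,"tx": 0,"ty": 0,"tz": -0.04,"jaw": 1}
    - {"wx": 0,"wy": 0,"wz": 0,"tx": 0.017,"ty": 0.036,"tz": 0,"jaw": 1}
    - {"wx": 0,"wy": 0,"wz": 0,"tx": 0.017,"ty": 0.036,"tz": 0,"jaw": 1}
    - {"wx": 0,"wy": 0,"wz": 0,"tx": 0.017,"ty": 0.036,"tz": 0,"jaw": 1}
    - {"wx": 0,"wy": 0,"wz": 0,"tx": 0.017,"ty": 0.036,"tz": 0,"jaw": 1}
    - {"wx": 0,"wy": 0,"wz": 0,"tx": 0,"ty": 0,"tz": 0,"jaw": 1}

```text
clock: 11.85
tcp_pos: [0.5946, 0.0727, 0.1651]
tool_rot: [0.71, 0.704, -0.001, -0.002]
force: [-1.8, -0.8, -4.7]
gripper_width: 0.0388
finger_force: 62.2
```

move_arm:
  commands:
    - {"wx": 0,"wy": 0,"wz": 0,"tx": 0.005,"ty": 0,"tz": 0,"jaw": 1}
    - {"wx": 0,"wy": 0,"wz": 0,"tx": 0.004,"ty": 0,"tz": 0.02,"jaw": 1}
    - {"wx": 0,"wy": 0,"wz": 0,"tx": 0,"ty": 0,"tz": 0.02,"jaw": 1}
    - {"wx": 0,"wy": 0,"wz": 0,"tx": 0,"ty": 0,"tz": 0.015,"jaw": 1}
    - {"wx": 0,"wy": 0,"wz": 0,"tx": 0,"ty": 0,"tz": 0.01,"jaw": 1}
    - {"wx": 0,"wy": 0,"wz": 0,"tx": 0,"ty": 0,"tz": 0,"jaw": 1}
    - {"wx": 0,"wy": 0,"wz": 0,"tx": 0,"ty": 0,"tz": 0,"jaw": 1}
    - {"wx": 0,"wy": 0,"wz": 0,"tx": 0,"ty": 0,"tz": 0,"jaw": 1}

```text
clock: 12.65
tcp_pos: [0.5929, 0.0797, 0.1068]
tool_rot: [0.711, 0.703, 0.001, 0.001]
force: [0.2, -0.3, -3.9]
gripper_width: 0.0389
finger_force: 62.3
```

move_arm:
  commands:
    - {"wx": 0,"wy": 0,"wz": 0,"tx": 0,"ty": 0,"tz": 0.004,"jaw": 1}
    - {"wx": 0,"wy": 0,"wz": 0,"tx": 0,"ty": 0,"tz": 0.001,"jaw": 1}
    - {"wx": 0,"wy": 0,"wz": 0,"tx": 0,"ty": 0,"tz": 0,"jaw": 1}
    - {"wx": 0,"wy": 0,"wz": 0,"tx": 0,"ty": 0,"tz": 0,"jaw": 1}
    - {"wx": 0,"wy": 0,"wz": 0,"tx": 0,"ty": 0,"tz": 0,"jaw": 1}

```text
clock: 13.15
tcp_pos: [0.5928, 0.0798, 0.1014]
tool_rot: [0.711, 0.704, 0.001, 0.001]
force: [-0.9, -0.6, 1.7]
gripper_width: 0.039
finger_force: 62.3
```

move_arm:
  commands:
    - {"wx": 0,"wy": 0,"wz": 0,"tx": 0,"ty": 0,"tz": 0,"jaw": -1}
    - {"wx": 0,"wy": 0,"wz": 0,"tx": 0,"ty": 0,"tz": 0,"jaw": -1}
    - {"wx": 0,"wy": 0,"wz": 0,"tx": 0,"ty": 0,"tz": 0,"jaw": -1}
    - {"wx": 0,"wy": 0,"wz": 0,"tx": 0,"ty": 0,"tz": 0,"jaw": -1}
    - {"wx": 0,"wy": 0,"wz": 0,"tx": 0,"ty": 0,"tz": -0.02,"jaw": -1}
    - {"wx": 0,"wy": 0,"wz": 0,"tx": 0,"ty": 0,"tz": -0.04,"jaw": -1}
    - {"wx": 0,"wy": 0,"wz": 0,"tx": 0,"ty": 0,"tz": -0.04,"jaw": -1}
    - {"wx": 0,"wy": 0,"wz": 0,"tx": 0,"ty": 0,"tz": 0,"jaw": -1}

```text
clock: 13.95
tcp_pos: [0.5956, 0.08, 0.2081]
tool_rot: [0.711, 0.704, 0.005, 0.004]
force: [1.5, -0.1, 0.1]
gripper_width: 0.0859
finger_force: 0.0
```

move_arm:
  commands:
    - {"wx": 0,"wy": 0,"wz": 0,"tx": -0.0394,"ty": -0.0214,"tz": 0,"jaw": -1}
    - {"wx": 0,"wy": 0,"wz": 0,"tx": -0.0394,"ty": -0.0214,"tz": 0,"jaw": -1}
    - {"wx": 0,"wy": 0,"wz": 0,"tx": -0.0394,"ty": -0.0214,"tz": 0,"jaw": -1}
    - {"wx": 0,"wy": 0,"wz": 0,"tx": -0.0394,"ty": -0.0214,"tz": 0,"jaw": -1}
    - {"wx": 0,"wy": 0,"wz": 0,"tx": -0.0394,"ty": -0.0214,"tz": 0,"jaw": -1}
    - {"wx": 0,"wy": 0,"wz": 0,"tx": -0.0394,"ty": -0.0214,"tz": 0,"jaw": -1}
    - {"wx": 0,"wy": 0,"wz": 0,"tx": -0.0394,"ty": -0.0214,"tz": 0,"jaw": -1}
    - {"wx": 0,"wy": 0,"wz": 0,"tx": 0,"ty": 0,"tz": 0,"jaw": -1}

```text
clock: 14.75
tcp_pos: [0.4372, -0.1986, 0.2001]
tool_rot: [0.713, 0.701, -0.001, 0.0]
force: [-0.1, 0.9, 0.4]
gripper_width: 0.0855
finger_force: 0.0
```

move_arm:
  commands:
    - {"wx": 0,"wy": 0,"wz": 0,"tx": 0,"ty": 0,"tz": 0,"jaw": -1}
    - {"wx": 0,"wy": 0,"wz": 0,"tx": 0,"ty": 0,"tz": 0,"jaw": -1}
    - {"wx": 0,"wy": 0,"wz": 0,"tx": 0,"ty": 0,"tz": 0,"jaw": -1}

```text
clock: 15.05
tcp_pos: [0.4401, -0.1933, 0.2002]
tool_rot: [0.71, 0.704, 0.0, -0.0]
force: [-0.3, 0.3, 0.1]
gripper_width: 0.0852
finger_force: 0.0
```

move_arm:
  commands:
    - {"wx": 0,"wy": 0,"wz": 0,"tx": -0.001,"ty": 0,"tz": 0.04,"jaw": -1}
    - {"wx": 0,"wy": 0,"wz": 0,"tx": 0,"ty": 0,"tz": 0.04,"jaw": -1}
    - {"wx": 0,"wy": 0,"wz": 0,"tx": 0,"ty": 0,"tz": 0.04,"jaw": -1}
    - {"wx": 0,"wy": 0,"wz": 0,"tx": 0,"ty": 0,"tz": 0.019,"jaw": -1}
    - {"wx": 0,"wy": 0,"wz": 0,"tx": 0,"ty": 0,"tz": 0,"jaw": -1}
    - {"wx": 0,"wy": 0,"wz": 0,"tx": 0,"ty": 0,"tz": 0,"jaw": -1}
    - {"wx": 0,"wy": 0,"wz": 0,"tx": 0,"ty": 0,"tz": 0,"jaw": -1}

```text
clock: 15.75
tcp_pos: [0.4412, -0.1958, 0.0634]
tool_rot: [0.71, 0.704, 0.0, 0.002]
force: [-0.7, 0.0, -0.3]
gripper_width: 0.0858
finger_force: 0.0
```

move_arm:
  commands:
    - {"wx": 0,"wy": 0,"wz": 0,"tx": 0,"ty": 0,"tz": 0,"jaw": 1}
    - {"wx": 0,"wy": 0,"wz": 0,"tx": 0,"ty": 0,"tz": 0,"jaw": 1}
    - {"wx": 0,"wy": 0,"wz": 0,"tx": 0,"ty": 0,"tz": 0,"jaw": 1}
    - {"wx": 0,"wy": 0,"wz": 0,"tx": 0,"ty": 0,"tz": 0,"jaw": 1}
    - {"wx": 0,"wy": 0,"wz": 0,"tx": 0,"ty": 0,"tz": 0,"jaw": 1}
    - {"wx": 0,"wy": 0,"wz": 0,"tx": 0,"ty": 0,"tz": 0,"jaw": 1}
    - {"wx": 0,"wy": 0,"wz": 0,"tx": 0,"ty": 0,"tz": 0,"jaw": 1}

```text
clock: 16.45
tcp_pos: [0.4397, -0.1957, 0.0619]
tool_rot: [0.711, 0.704, -0.0, 0.0]
force: [-1.2, 0.3, 4.1]
gripper_width: 0.0289
finger_force: 59.1
```

move_arm:
  commands:
    - {"wx": 0,"wy": 0,"wz": 0,"tx": 0,"ty": 0,"tz": -0.04,"jaw": 1}
    - {"wx": 0,"wy": 0,"wz": 0,"tx": 0,"ty": 0,"tz": -0.045,"jaw": 1}
    - {"wx": 0,"wy": 0,"wz": 0,"tx": 0,"ty": 0,"tz": -0.045,"jaw": 1}
    - {"wx": 0,"wy": 0,"wz": 0,"tx": 0.0378,"ty": 0.025,"tz": 0,"jaw": 1}
    - {"wx": 0,"wy": 0,"wz": 0,"tx": 0.0378,"ty": 0.025,"tz": 0,"jaw": 1}
    - {"wx": 0,"wy": 0,"wz": 0,"tx": 0.0378,"ty": 0.025,"tz": 0,"jaw": 1}
    - {"wx": 0,"wy": 0,"wz": 0,"tx": 0.0378,"ty": 0.025,"tz": 0,"jaw": 1}
    - {"wx": 0,"wy": 0,"wz": 0,"tx": 0.0378,"ty": 0.025,"tz": 0,"jaw": 1}

```text
clock: 17.25
tcp_pos: [0.5667, -0.006, 0.1898]
tool_rot: [0.711, 0.704, -0.001, -0.001]
force: [1.1, -0.2, -2.1]
gripper_width: 0.0288
finger_force: 59.8
```

move_arm:
  commands:
    - {"wx": 0,"wy": 0,"wz": 0,"tx": 0.0378,"ty": 0.025,"tz": 0,"jaw": 1}
    - {"wx": 0,"wy": 0,"wz": 0,"tx": 0,"ty": 0,"tz": 0,"jaw": 1}
    - {"wx": 0,"wy": 0,"wz": 0,"tx": 0.005,"ty": 0,"tz": 0,"jaw": 1}
    - {"wx": 0,"wy": 0,"wz": 0,"tx": 0.005,"ty": 0,"tz": 0,"jaw": 1}
    - {"wx": 0,"wy": 0,"wz": 0,"tx": 0,"ty": 0,"tz": 0,"jaw": 1}
    - {"wx": 0,"wy": 0,"wz": 0,"tx": 0,"ty": 0,"tz": 0,"jaw": 1}
    - {"wx": 0,"wy": 0,"wz": 0,"tx": 0,"ty": 0,"tz": 0,"jaw": 1}

```text
clock: 17.95
tcp_pos: [0.5917, 0.039, 0.1917]
tool_rot: [0.711, 0.703, 0.0, 0.0]
force: [0.1, -0.6, -1.5]
gripper_width: 0.0288
finger_force: 60.1
```

move_arm:
  commands:
    - {"wx": 0,"wy": 0,"wz": 0,"tx": 0,"ty": 0,"tz": 0.03,"jaw": 1}
    - {"wx": 0,"wy": 0,"wz": 0,"tx": 0,"ty": 0,"tz": 0.03,"jaw": 1}
    - {"wx": 0,"wy": 0,"wz": 0,"tx": 0,"ty": 0,"tz": 0.02,"jaw": 1}
    - {"wx": 0,"wy": 0,"wz": 0,"tx": 0,"ty": 0,"tz": 0.005,"jaw": 1}
    - {"wx": 0,"wy": 0,"wz": 0,"tx": 0,"ty": 0,"tz": 0.002,"jaw": 1}
    - {"wx": 0,"wy": 0,"wz": 0,"tx": 0,"ty": 0,"tz": 0,"jaw": 1}
    - {"wx": 0,"wy": 0,"wz": 0,"tx": 0,"ty": 0,"tz": 0,"jaw": 1}
    - {"wx": 0,"wy": 0,"wz": 0,"tx": 0,"ty": 0,"tz": 0,"jaw": 1}

```text
clock: 18.75
tcp_pos: [0.593, 0.0398, 0.1061]
tool_rot: [0.711, 0.704, 0.001, 0.001]
force: [0.5, 0.3, -2.2]
gripper_width: 0.029
finger_force: 60.1
```

move_arm:
  commands:
    - {"wx": 0,"wy": 0,"wz": 0,"tx": 0,"ty": 0,"tz": 0.0015,"jaw": 1}
    - {"wx": 0,"wy": 0,"wz": 0,"tx": 0,"ty": 0,"tz": 0,"jaw": 1}
    - {"wx": 0,"wy": 0,"wz": 0,"tx": 0,"ty": 0,"tz": 0,"jaw": 1}

```text
clock: 19.05
tcp_pos: [0.5919, 0.0399, 0.1029]
tool_rot: [0.711, 0.704, -0.0, -0.0]
force: [0.0, 0.4, -2.6]
gripper_width: 0.0288
finger_force: 60.1
```

move_arm:
  commands:
    - {"wx": 0,"wy": 0,"wz": 0,"tx": 0,"ty": 0,"tz": 0.001,"jaw": 1}
    - {"wx": 0,"wy": 0,"wz": 0,"tx": 0,"ty": 0,"tz": 0.0005,"jaw": 1}
    - {"wx": 0,"wy": 0,"wz": 0,"tx": 0,"ty": 0,"tz": 0,"jaw": 1}
    - {"wx": 0,"wy": 0,"wz": 0,"tx": 0,"ty": 0,"tz": 0,"jaw": 1}

```text
clock: 19.45
tcp_pos: [0.592, 0.0398, 0.1019]
tool_rot: [0.711, 0.704, 0.0, 0.0]
force: [-2.0, -0.1, 3.2]
gripper_width: 0.0285
finger_force: 60.3
```

move_arm:
  commands:
    - {"wx": 0,"wy": 0,"wz": 0,"tx": 0,"ty": 0,"tz": 0,"jaw": -1}
    - {"wx": 0,"wy": 0,"wz": 0,"tx": 0,"ty": 0,"tz": 0,"jaw": -1}
    - {"wx": 0,"wy": 0,"wz": 0,"tx": 0,"ty": 0,"tz": 0,"jaw": -1}
    - {"wx": 0,"wy": 0,"wz": 0,"tx": 0,"ty": 0,"tz": 0,"jaw": -1}
    - {"wx": 0,"wy": 0,"wz": 0,"tx": 0,"ty": 0,"tz": -0.02,"jaw": -1}
    - {"wx": 0,"wy": 0,"wz": 0,"tx": 0,"ty": 0,"tz": -0.04,"jaw": -1}
    - {"wx": 0,"wy": 0,"wz": 0,"tx": 0,"ty": 0,"tz": -0.04,"jaw": -1}
    - {"wx": 0,"wy": 0,"wz": 0,"tx": 0,"ty": 0,"tz": -0.04,"jaw": -1}

```text
clock: 20.25
tcp_pos: [0.5916, 0.0399, 0.2424]
tool_rot: [0.711, 0.704, -0.0, -0.0]
force: [0.1, 0.2, 0.0]
gripper_width: 0.0858
finger_force: 0.0
```

move_arm:
  commands:
    - {"wx": 0,"wy": 0,"wz": 0,"tx": -0.035,"ty": 0,"tz": 0,"jaw": -1}
    - {"wx": 0,"wy": 0,"wz": 0,"tx": -0.035,"ty": 0,"tz": 0,"jaw": -1}
    - {"wx": 0,"wy": 0,"wz": 0,"tx": -0.035,"ty": 0,"tz": 0,"jaw": -1}
    - {"wx": 0,"wy": 0,"wz": 0,"tx": -0.025,"ty": 0,"tz": 0,"jaw": -1}
    - {"wx": 0,"wy": 0,"wz": 0,"tx": 0,"ty": 0,"tz": 0,"jaw": -1}
    - {"wx": 0,"wy": 0,"wz": 0,"tx": 0,"ty": 0,"tz": 0,"jaw": -1}
    - {"wx": 0,"wy": 0,"wz": 0,"tx": 0,"ty": 0,"tz": 0,"jaw": -1}
    - {"wx": 0,"wy": 0,"wz": 0,"tx": 0,"ty": 0,"tz": 0,"jaw": -1}

```text
clock: 21.05
tcp_pos: [0.5906, -0.089, 0.2414]
tool_rot: [0.71, 0.704, 0.0, -0.0]
force: [0.2, 0.3, -0.3]
gripper_width: 0.0854
finger_force: 0.0
```

```bash
python3 - <<'E'
from h import *
show("");c=camera_params("wrist");im=snapshot("wrist");cv2.imwrite("pics/w6.png",im);np.save("c6.npy",c,allow_pickle=True)
for P in((.5913,-.058,.111),(.5913,-.026,.085),(.592,.0398,.12),(.5928,.0798,.12),(.5931,.1296,.12)): print(P,proj(P,c).round(1))
E
```

```text
t 21.05 tcp [ 0.5906 -0.089   0.2414] q [-0.262  0.237  0.286  1.619  0.     1.317] F [ 0.2  0.3 -0.3] w 0.08544721602660586
R
 [[ 0.008  1.     0.   ]
 [ 1.    -0.008  0.   ]
 [ 0.     0.    -1.   ]]
(0.5913, -0.058, 0.111) [320.5 158.5]
(0.5913, -0.026, 0.085) [320.2 117.8]
(0.592, 0.0398, 0.12) [320.5  21.7]
(0.5928, 0.0798, 0.12) [321.2 -44.7]
(0.5931, 0.1296, 0.12) [ 321.1 -137.4]
```

View pics/w6.png

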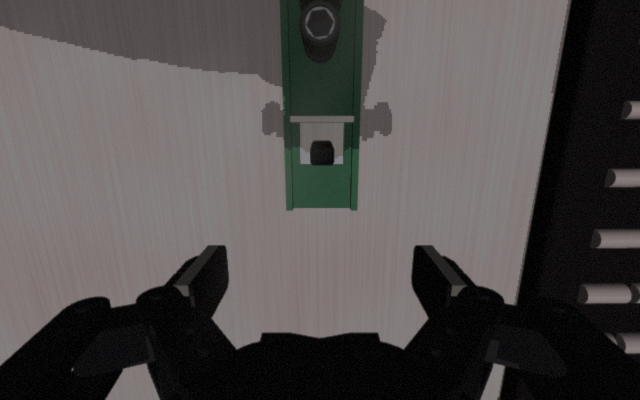

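The keeper handle is at (321,155), predicted (320,158). The face top is at row 117 and the small socket is standing at (320,22), both where expected and in line with the shelf. Now I'll grip the handle.

move_arm:
  commands:
    - {"wx": 0,"wy": 0,"wz": 0,"tx": 0.032,"ty": 0.001,"tz": 0,"jaw": -1}
    - {"wx": 0,"wy": 0,"wz": 0,"tx": 0,"ty": 0,"tz": 0,"jaw": -1}
    - {"wx": 0,"wy": 0,"wz": 0,"tx": 0,"ty": 0,"tz": 0.04,"jaw": -1}
    - {"wx": 0,"wy": 0,"wz": 0,"tx": 0,"ty": 0,"tz": 0.04,"jaw": -1}
    - {"wx": 0,"wy": 0,"wz": 0,"tx": 0,"ty": 0,"tz": 0.035,"jaw": -1}
    - {"wx": 0,"wy": 0,"wz": 0,"tx": 0,"ty": 0,"tz": 0.023,"jaw": -1}
    - {"wx": 0,"wy": 0,"wz": 0,"tx": 0,"ty": 0,"tz": 0,"jaw": -1}
    - {"wx": 0,"wy": 0,"wz": 0,"tx": 0,"ty": 0,"tz": 0,"jaw": -1}

```text
clock: 21.9
tcp_pos: [0.5917, -0.0578, 0.1035]
tool_rot: [0.71, 0.704, -0.0, -0.0]
force: [0.2, 1.2, 0.6]
gripper_width: 0.0852
finger_force: 0.0
```

move_arm:
  commands:
    - {"wx": 0,"wy": 0,"wz": 0,"tx": 0,"ty": 0,"tz": 0,"jaw": -1}
    - {"wx": 0,"wy": 0,"wz": 0,"tx": 0,"ty": 0,"tz": 0,"jaw": 1}
    - {"wx": 0,"wy": 0,"wz": 0,"tx": 0,"ty": 0,"tz": 0,"jaw": 1}
    - {"wx": 0,"wy": 0,"wz": 0,"tx": 0,"ty": 0,"tz": 0,"jaw": 1}
    - {"wx": 0,"wy": 0,"wz": 0,"tx": 0,"ty": 0,"tz": 0,"jaw": 1}
    - {"wx": 0,"wy": 0,"wz": 0,"tx": 0,"ty": 0,"tz": 0,"jaw": 1}
    - {"wx": 0,"wy": 0,"wz": 0,"tx": 0,"ty": 0,"tz": 0,"jaw": 1}
    - {"wx": 0,"wy": 0,"wz": 0,"tx": 0,"ty": 0,"tz": 0,"jaw": 1}

```text
clock: 22.7
tcp_pos: [0.5926, -0.0583, 0.1038]
tool_rot: [0.711, 0.704, 0.001, 0.001]
force: [2.0, 0.1, 0.8]
gripper_width: 0.0191
finger_force: 60.2
```

move_arm:
  commands:
    - {"wx": 0,"wy": 0,"wz": 0,"tx": 0.005,"ty": 0,"tz": 0,"jaw": 1}
    - {"wx": 0,"wy": 0,"wz": 0,"tx": 0.008,"ty": 0,"tz": 0,"jaw": 1}
    - {"wx": 0,"wy": 0,"wz": 0,"tx": 0.008,"ty": 0,"tz": 0,"jaw": 1}
    - {"wx": 0,"wy": 0,"wz": 0,"tx": 0.008,"ty": 0,"tz": 0,"jaw": 1}
    - {"wx": 0,"wy": 0,"wz": 0,"tx": 0.006,"ty": 0,"tz": 0,"jaw": 1}
    - {"wx": 0,"wy": 0,"wz": 0,"tx": 0.004,"ty": 0,"tz": 0,"jaw": 1}
    - {"wx": 0,"wy": 0,"wz": 0,"tx": 0.003,"ty": 0,"tz": 0,"jaw": 1}
    - {"wx": 0,"wy": 0,"wz": 0,"tx": 0,"ty": 0,"tz": 0,"jaw": 1}

```text
clock: 23.5
tcp_pos: [0.5929, -0.0153, 0.1038]
tool_rot: [0.71, 0.704, 0.001, 0.0]
force: [4.2, 0.4, 3.8]
gripper_width: 0.019
finger_force: 60.5
```

move_arm:
  commands:
    - {"wx": 0,"wy": 0,"wz": 0,"tx": 0.002,"ty": 0,"tz": 0,"jaw": 1}
    - {"wx": 0,"wy": 0,"wz": 0,"tx": 0.002,"ty": 0,"tz": 0,"jaw": 1}
    - {"wx": 0,"wy": 0,"wz": 0,"tx": 0.002,"ty": 0,"tz": 0,"jaw": 1}
    - {"wx": 0,"wy": 0,"wz": 0,"tx": 0.002,"ty": 0,"tz": 0,"jaw": 1}
    - {"wx": 0,"wy": 0,"wz": 0,"tx": 0.002,"ty": 0,"tz": 0,"jaw": 1}
    - {"wx": 0,"wy": 0,"wz": 0,"tx": 0.002,"ty": 0,"tz": 0,"jaw": 1}

```text
clock: 24.1
tcp_pos: [0.593, -0.0051, 0.1038]
tool_rot: [0.711, 0.703, -0.0, 0.001]
force: [4.7, -5.0, 4.4]
gripper_width: 0.0193
finger_force: 60.7
```

move_arm:
  commands:
    - {"wx": 0,"wy": 0,"wz": 0,"tx": 0.0015,"ty": -0.0005,"tz": 0,"jaw": 1}
    - {"wx": 0,"wy": 0,"wz": 0,"tx": 0.0015,"ty": 0,"tz": 0,"jaw": 1}
    - {"wx": 0,"wy": 0,"wz": 0,"tx": 0.0015,"ty": 0,"tz": 0,"jaw": 1}
    - {"wx": 0,"wy": 0,"wz": 0,"tx": 0.0015,"ty": 0,"tz": 0,"jaw": 1}

```text
clock: 24.5
tcp_pos: [0.593, -0.0, 0.1039]
tool_rot: [0.711, 0.703, -0.001, 0.002]
force: [5.1, -7.4, 4.1]
gripper_width: 0.0189
finger_force: 60.7
```

move_arm:
  commands:
    - {"wx": 0,"wy": 0,"wz": 0,"tx": 0.001,"ty": 0,"tz": 0,"jaw": 1}
    - {"wx": 0,"wy": 0,"wz": 0,"tx": 0.001,"ty": 0,"tz": 0,"jaw": 1}
    - {"wx": 0,"wy": 0,"wz": 0,"tx": 0.001,"ty": 0,"tz": 0,"jaw": 1}

```text
clock: 24.8
tcp_pos: [0.593, 0.0025, 0.1039]
tool_rot: [0.711, 0.703, -0.001, 0.002]
force: [5.3, -6.9, 4.5]
gripper_width: 0.019
finger_force: 60.7
```

move_arm:
  commands:
    - {"wx": 0,"wy": 0,"wz": 0,"tx": 0.001,"ty": 0,"tz": 0,"jaw": 1}
    - {"wx": 0,"wy": 0,"wz": 0,"tx": 0.001,"ty": 0,"tz": 0,"jaw": 1}
    - {"wx": 0,"wy": 0,"wz": 0,"tx": 0.001,"ty": 0,"tz": 0,"jaw": 1}

```text
clock: 25.1
tcp_pos: [0.593, 0.0043, 0.1039]
tool_rot: [0.711, 0.703, -0.002, 0.003]
force: [5.3, -11.3, 3.7]
gripper_width: 0.0189
finger_force: 60.7
```

move_arm:
  commands:
    - {"wx": 0,"wy": 0,"wz": 0,"tx": 0.001,"ty": 0,"tz": 0,"jaw": 1}
    - {"wx": 0,"wy": 0,"wz": 0,"tx": 0.001,"ty": 0,"tz": 0,"jaw": 1}

```text
clock: 25.3
tcp_pos: [0.593, 0.0044, 0.1039]
tool_rot: [0.712, 0.702, -0.003, 0.005]
force: [5.4, -15.4, 4.1]
gripper_width: 0.0189
finger_force: 60.7
```

move_arm:
  commands:
    - {"wx": 0,"wy": 0,"wz": 0,"tx": 0.001,"ty": 0,"tz": 0,"jaw": 1}
    - {"wx": 0,"wy": 0,"wz": 0,"tx": 0.001,"ty": 0,"tz": 0,"jaw": 1}
    - {"wx": 0,"wy": 0,"wz": 0,"tx": 0,"ty": 0,"tz": 0,"jaw": 1}

```text
clock: 25.6
tcp_pos: [0.593, 0.0046, 0.1039]
tool_rot: [0.712, 0.702, -0.005, 0.006]
force: [5.0, -17.9, 5.2]
gripper_width: 0.0188
finger_force: 60.8
```

```bash
python3 - <<'E'
from h import *
s=show("");c=camera_params("wrist");im=snapshot("wrist");np.save("c7.npy",c,allow_pickle=True);cv2.imwrite("pics/w7.png",im)
t=snapshot("top")[145:200,235:380];t=cv2.resize(t,(580,220),interpolation=cv2.INTER_CUBIC)
g=cv2.convertScaleAbs(im[:290,130:520],alpha=1.6,beta=10);o=np.zeros((220+290,580,3),np.uint8);o[:290,:390]=g;o[290:]=cv2.convertScaleAbs(t,alpha=1.6,beta=10);cv2.imwrite("pics/w7c.png",o)
for P in((.593,.1607,.09),(.593,.1607,.04)): print(proj(P,c).round(1)-[130,0])
E
```

```text
t 25.6 tcp [0.593  0.0046 0.1039] q [-0.098  0.24   0.015  1.343 -0.015  1.487] F [  5.  -17.9   5.2] w 0.018773545605106332
R
 [[ 0.014  1.     0.001]
 [ 1.    -0.014 -0.015]
 [-0.015  0.002 -1.   ]]
[ 183.6 -165.7]
[185.4 -78.1]
```

View pics/w7c.png

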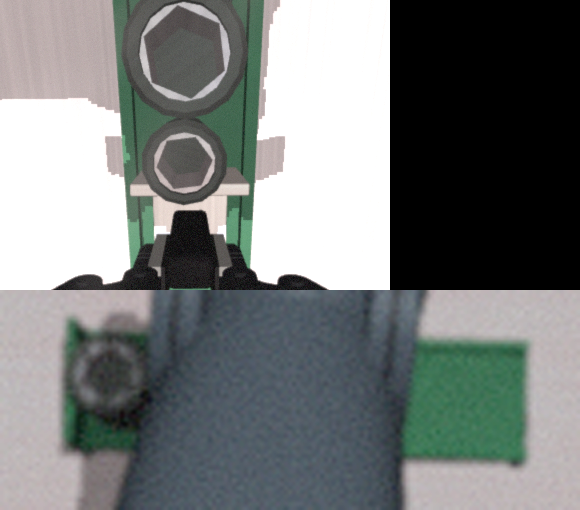

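The small and medium sockets touch, both centred at col 185 of the crop. The large one is visible at the plate in the top view, centred near crop (108,375). I'll check the chain of distances.

```bash
python3 - <<'E'
from h import *
c=np.load("c7.npy",allow_pickle=True).item()
for p in((315,161),(315,51)): print(ray(p,c,.12).round(4))
print("large top",ray((262,166.2),camera_params("top"),.12).round(4),"rim L",ray((235+72/4,166.2),camera_params("top"),.12).round(4))
print("keeper top edge back/front",ray((320,193),c,.085).round(4),ray((320,184),c,.085).round(4))
E
```

```text
[0.5919 0.0547 0.12  ]
[0.5925 0.0887 0.12  ]
large top [0.5914 0.1346 0.12  ] rim L [0.591  0.1557 0.12  ]
keeper top edge back/front [0.5933 0.0342 0.085 ] [0.5934 0.0385 0.085 ]
```

move_arm:
  commands:
    - {"wx": 0,"wy": 0,"wz": 0,"tx": 0.001,"ty": 0,"tz": 0,"jaw": 1}
    - {"wx": 0,"wy": 0,"wz": 0,"tx": 0.001,"ty": 0,"tz": 0,"jaw": 1}
    - {"wx": 0,"wy": 0,"wz": 0,"tx": 0.001,"ty": 0,"tz": 0,"jaw": 1}
    - {"wx": 0,"wy": 0,"wz": 0,"tx": 0,"ty": 0,"tz": 0,"jaw": 1}

```text
clock: 26.1
tcp_pos: [0.593, 0.0048, 0.1039]
tool_rot: [0.713, 0.701, -0.007, 0.008]
force: [4.7, -23.8, 3.6]
gripper_width: 0.0189
finger_force: 61.0
```

move_arm:
  commands:
    - {"wx": 0,"wy": 0,"wz": 0,"tx": -0.003,"ty": 0,"tz": 0,"jaw": 1}
    - {"wx": 0,"wy": 0,"wz": 0,"tx": -0.003,"ty": 0,"tz": 0,"jaw": 1}
    - {"wx": 0,"wy": 0,"wz": 0,"tx": 0,"ty": 0,"tz": 0,"jaw": 1}
    - {"wx": 0,"wy": 0,"wz": 0,"tx": 0,"ty": 0,"tz": 0,"jaw": 1}

```text
clock: 26.5
tcp_pos: [0.593, 0.0045, 0.1038]
tool_rot: [0.712, 0.702, -0.002, 0.004]
force: [4.6, -11.3, 4.4]
gripper_width: 0.0186
finger_force: 60.9
```

move_arm:
  commands:
    - {"wx": 0,"wy": 0,"wz": 0,"tx": -0.002,"ty": 0,"tz": 0,"jaw": 1}
    - {"wx": 0,"wy": 0,"wz": 0,"tx": 0,"ty": 0,"tz": 0,"jaw": 1}
    - {"wx": 0,"wy": 0,"wz": 0,"tx": 0,"ty": 0,"tz": 0,"jaw": -1}
    - {"wx": 0,"wy": 0,"wz": 0,"tx": 0,"ty": 0,"tz": 0,"jaw": -1}
    - {"wx": 0,"wy": 0,"wz": 0,"tx": 0,"ty": 0,"tz": 0,"jaw": -1}
    - {"wx": 0,"wy": 0,"wz": 0,"tx": 0,"ty": 0,"tz": 0,"jaw": -1}
    - {"wx": 0,"wy": 0,"wz": 0,"tx": 0,"ty": 0,"tz": 0,"jaw": -1}

```text
clock: 27.2
tcp_pos: [0.5913, 0.0073, 0.1026]
tool_rot: [0.71, 0.704, -0.0, -0.001]
force: [-0.0, -0.1, -0.3]
gripper_width: 0.0856
finger_force: 0.0
```

move_arm:
  commands:
    - {"wx": 0,"wy": 0,"wz": 0,"tx": 0,"ty": 0,"tz": -0.02,"jaw": -1}
    - {"wx": 0,"wy": 0,"wz": 0,"tx": 0,"ty": 0,"tz": -0.04,"jaw": -1}
    - {"wx": 0,"wy": 0,"wz": 0,"tx": 0,"ty": 0,"tz": -0.04,"jaw": -1}
    - {"wx": 0,"wy": 0,"wz": 0,"tx": -0.03,"ty": 0,"tz": -0.03,"jaw": -1}
    - {"wx": 0,"wy": 0,"wz": 0,"tx": -0.03,"ty": 0,"tz": 0,"jaw": -1}
    - {"wx": 0,"wy": 0,"wz": 0,"tx": 0,"ty": 0,"tz": 0,"jaw": -1}
    - {"wx": 0,"wy": 0,"wz": 0,"tx": 0,"ty": 0,"tz": 0,"jaw": -1}
    - {"wx": 0,"wy": 0,"wz": 0,"tx": 0,"ty": 0,"tz": 0,"jaw": -1}

```text
clock: 28.0
tcp_pos: [0.591, -0.0524, 0.2324]
tool_rot: [0.71, 0.704, -0.0, -0.001]
force: [-0.3, -0.2, -0.2]
gripper_width: 0.0854
finger_force: 0.0
```

```bash
python3 - <<'E'
from h import *
show("");c=camera_params("wrist");im=snapshot("wrist");cv2.imwrite("pics/w8.png",im)
g=cv2.cvtColor(im,cv2.COLOR_BGR2GRAY)
for P,r in(((.592,.055,.12),.015),((.5925,.09,.12),.020),((.593,.135,.12),.025)):
    u=proj(P,c);v=proj((P[0]+r,P[1],.12),c);R0=abs(v-u)[0]
    k=cv2.HoughCircles(cv2.medianBlur(g,3),cv2.HOUGH_GRADIENT,1,15,param1=80,param2=12,minRadius=int(R0*.85),maxRadius=int(R0*1.15))
    print(u.round(1),round(R0,1))
    if k is not None:
        q=min(k[0],key=lambda a:np.hypot(*(a[:2]-u)));print(q,ray(q[:2],c,.12).round(4))
h=cv2.cvtColor(im,cv2.COLOR_BGR2HSV);col=g[:,int(proj((.575,.04,.085),c)[0])];r=int(proj((.575,.036,.085),c)[1]);print(r,col[r-14:r+15])
x=proj((.575,.04,.085),c)[0]
for rr in range(r-12,r+13,4): print(rr,ray((x,rr),c,.085)[1].round(4))
E
```

```text
t 28.0 tcp [ 0.591  -0.0524  0.2324] q [-2.020e-01  2.260e-01  2.550e-01  1.601e+00  1.000e-03  1.379e+00] F [-0.3 -0.2 -0.2] w 0.08535233082918428
R
 [[ 0.009  1.    -0.002]
 [ 1.    -0.009  0.001]
 [ 0.001 -0.002 -1.   ]]
[320.4  52.3] 21.6
[320.7  -5. ] 30.0
[333.5  59.5  29.7] [0.6011 0.0503 0.12  ]
[320.8 -86.5] 39.8
[318.5 120.5  42.2] [0.5902 0.009  0.12  ]
86 [ 42  42  42  39  44  42  41  40  45  45  48  69  99 102 103 104 102 101
  78  52  45  56  88  94  92  93  92  90  91]
74 0.0454
78 0.0423
82 0.0392
86 0.0362
90 0.033
94 0.0299
98 0.0268
```

move_arm:
  commands:
    - {"wx": 0,"wy": 0,"wz": 0,"tx": 0.03,"ty": 0,"tz": -0.03,"jaw": -1}
    - {"wx": 0,"wy": 0,"wz": 0,"tx": 0.03,"ty": 0,"tz": 0,"jaw": -1}
    - {"wx": 0,"wy": 0,"wz": 0,"tx": 0.03,"ty": 0,"tz": 0,"jaw": -1}
    - {"wx": 0,"wy": 0,"wz": 0,"tx": 0,"ty": 0,"tz": 0,"jaw": -1}
    - {"wx": 0,"wy": 0,"wz": 0,"tx": 0,"ty": 0,"tz": 0,"jaw": -1}
    - {"wx": 0,"wy": 0,"wz": 0,"tx": 0,"ty": 0,"tz": 0,"jaw": -1}
    - {"wx": 0,"wy": 0,"wz": 0,"tx": 0,"ty": 0,"tz": 0,"jaw": -1}

```text
clock: 28.75
tcp_pos: [0.5922, 0.0362, 0.2629]
tool_rot: [0.711, 0.703, -0.0, -0.0]
force: [0.5, -0.4, 0.7]
gripper_width: 0.0853
finger_force: 0.0
```

```bash
python3 - <<'E'
from h import *
s=read_state();c=camera_params("wrist");im=snapshot("wrist");cv2.imwrite("pics/w9.png",im);print(s["tcp_pos"])
g=cv2.cvtColor(im,cv2.COLOR_BGR2GRAY);m0=cv2.bitwise_not(green(im))
for n,P,r in(("S",(.592,.055,.12),.015),("M",(.5925,.09,.12),.020),("L",(.593,.135,.12),.025)):
    u=proj(P,c);R0=abs(proj((P[0]+r,P[1],.12),c)-u)[0]
    # bright hex facets inside the mouth ring
    m=np.zeros_like(g);cv2.circle(m,tuple(int(v) for v in u.round()),int(R0*.9),255,-1);b=((g>80)&(m>0))
    k=cv2.HoughCircles(g,cv2.HOUGH_GRADIENT,1,10,param1=60,param2=8,minRadius=int(R0*.9),maxRadius=int(R0*1.1)+1)
    q=min(k[0],key=lambda a:np.hypot(*(a[:2]-u))) if k is not None else u
    ys,xs=np.nonzero(b);o=((xs.min()+xs.max())/2,(ys.min()+ys.max())/2) if len(xs) else u
    print(n,u.round(1),R0.round(1),"hough",q,ray(q[:2],c,.12).round(4),"facets",o,ray(o,c,.12).round(4))
E
```

```text
[0.59219562 0.03618933 0.26289748]
S [319.7 170.5] 17.3 hough [318.5 168.5  19.4] [0.591  0.0568 0.12  ] facets (np.float64(318.5), np.float64(172.0)) [0.591  0.0537 0.12  ]
M [319.8 129.1] 23.9 hough [314.5 130.5  21.7] [0.588  0.0889 0.12  ] facets (np.float64(319.5), np.float64(130.5)) [0.5922 0.0889 0.12  ]
L [319.8  71.4] 31.3 hough [323.5  72.5  34.4] [0.5959 0.1341 0.12  ] facets (np.float64(319.5), np.float64(73.0)) [0.5927 0.1338 0.12  ]
```

```bash
python3 -c "
from workcell import *
print(finish_job())"
```

```text
the job is handed in; nothing more can be done
None
```

The three sockets stand in a closed row on the shelf's middle line: large against the end plate, then medium, then small, with the keeper pushed up and released, and the job was handed in at about 29 s.

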